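Tip a tray of rejected plugs over the scrap box rim

TASK

Empty the tray of rejected brass plugs into the scrap box: slide the tray along its stand until the ledge under its nose catches on the box's near rim, then, with the ledge kept hooked on that rim as the pivot, tip the tray up and over until all four plugs have dropped into the box. Lower the tray until it lies flat on the stand again and leave it there, with every plug in the box and the loose valve, gauge, fitting and wheel lying around left where they are.

Things in the scene. Friction and masses are not known exactly. Their poses are not given: they have to be found in the camera images.
- stand: fixed dark steel stand, flat top 260 x 150 mm, 70 mm above the work surface. Origin: on the work surface under its centre. Its +x axis (the long way) points to the scrap box: the tray is slid along it in +x. Yaw varies by 20 degrees either side of world +y.
- box: fixed grey steel scrap box in line with the stand, open on top, 180 (x) x 170 (y) mm, walls and floor 4 mm, 10 to 30 mm beyond the stand's end. Origin: centre of its underside; axes as the stand's. Near wall (-x) topped by a round bead; side walls 78 mm high, far wall 110 mm.
- box_rim (a point): middle of the axis of the round bead (10 mm diameter, 170 mm long, along y) that forms the near rim of the box, 72.5 mm above the work surface, so that the bead stands 7.5 mm above the stand's top. It is the pivot. Axes as the box's.
- tray: loose aluminium tray, 150 (x) x 100 (y) mm, 0.34 to 0.56 kg, open on top and at its nose (+x end), walls to z = 40. Origin: under its middle, at its runners' underside; x tail to nose. Floor z = 9 to 12 mm. Plugs slide when it is tipped 25 to 36 degrees, all are out by 55 to 65; beyond about 77 it topples into the box. It begins 60 to 170 mm short of the rim.
- tray_hook (a point): point of the tray (x = 50, z = 4 mm) that falls on the rim bead's axis when hooked: 5 mm below the floor, 5 mm ahead of the front face of the ledge, which runs across under the floor (z = 0 to 9 mm, face at x = 45); the nose sticks out 30 mm past it. Tray flat, ledge against the rim: it lies 1.5 mm above box_rim. Tipped, the tray turns about it. Axes as the tray's.
- tray_bar (a point): middle of the tray's round handle bar (10 mm thick, along y), x = -95, z = 70 mm, on two struts at y = -43 and 43 leaning back from the tail wall (x = -75); 78 mm free between. From tray_hook: 145 mm back, 66 up. Pushed from behind (2 to 6 N to slide, 3 to 9 N to tip, following its arc) it moves the tray, which leans back on the pusher when lowered; or pinch it lightly.
- plug0: one of four like brass plugs: 18 mm square head 10 mm high with a 14 mm round stub 10 mm high on top, 40 g. Origin: centre of the head's underside. It begins in the tail half or middle of the tray, head down on its floor.
- plug1: one of four like brass plugs: 18 mm square head 10 mm high with a 14 mm round stub 10 mm high on top, 40 g. Origin: centre of the head's underside. It begins in the tail half or middle of the tray, head down on its floor.
- plug2: one of four like brass plugs: 18 mm square head 10 mm high with a 14 mm round stub 10 mm high on top, 40 g. Origin: centre of the head's underside. It begins in the tail half or middle of the tray, head down on its floor.
- plug3: one of four like brass plugs: 18 mm square head 10 mm high with a 14 mm round stub 10 mm high on top, 40 g. Origin: centre of the head's underside. It begins in the tail half or middle of the tray, head down on its floor.
- valve: dull brass cylinder valve, 38 mm wide and 78 mm tall with a short side outlet, standing loose on the table on the far side of the stand (stand -y side). Origin: centre of its underside. Bystander.
- gauge: chrome pressure gauge lying face up, 64 mm dial, 27 mm thick, with a stem to its -x side; loose, beside the stand on its -y side. Origin: centre of its underside. Bystander.
- fitting: orange nylon pigtail fitting, lying, about 62 mm long and 27 mm thick; loose, near the stand on its +y side. Origin: under its middle. Bystander.
- wheel: stubby red plastic valve wheel, 66 mm across, 20 mm thick, lying flat and loose near the stand on its +y side. Origin: centre of its underside. Bystander.
There are look-alikes about, which are no part of the job. Leave any red look-alike of the box alone. Of the things that look like the tray, the larger one is meant.

How it is judged:
On the way, in this order (a step that is already met when the one before it is completed fails the run):
1. the tray lies flat with its ledge up against the rim (z of tray_hook in the frame of box_rim between -0.015 and 0.015 m and x of tray_hook in the frame of box_rim between -0.008 and 0.012 m and angle between tray's own z axis and vertical below 0.2 rad), for 0.1 s.
2. the tray is tipped up by more than 23 degrees with its ledge hooked on the rim (x of tray_hook in the frame of box_rim between -0.015 and 0.015 m and z of tray_hook in the frame of box_rim between -0.015 and 0.015 m and angle between tray's own z axis and vertical above 0.4 rad), for 0.2 s.
At the end, for the whole second after the job is handed in: All four plugs lie at rest inside the scrap box, below its rim; the tray lies flat (within 4 degrees) and at rest on the stand's top, within 40 mm of its centre line (x of plug0 in the frame of box between -0.085 and 0.086 m and y of plug0 in the frame of box between -0.081 and 0.081 m and z of plug0 in the frame of box between 0 and 0.065 m and linear speed of each of plug0, plug1, plug2, plug3 below 0.05 m/s and x of plug1 in the frame of box between -0.085 and 0.086 m and y of plug1 in the frame of box between -0.081 and 0.081 m and z of plug1 in the frame of box between 0 and 0.065 m and x of plug2 in the frame of box between -0.085 and 0.086 m and y of plug2 in the frame of box between -0.081 and 0.081 m and z of plug2 in the frame of box between 0 and 0.065 m and x of plug3 in the frame of box between -0.085 and 0.086 m and y of plug3 in the frame of box between -0.081 and 0.081 m and z of plug3 in the frame of box between 0 and 0.065 m and angle between tray's own z axis and vertical below 0.07 rad and z of tray in the frame of stand between 0.065 and 0.076 m and x of tray in the frame of stand between -0.1 and 0.13 m and y of tray in the frame of stand between -0.04 and 0.04 m and linear speed of tray below 0.02 m/s); the robot touches nothing.
It fails at once if the tray is tipped more than 20 degrees with its ledge off the rim (more than 15 mm from hooked) (angle between tray's own z axis and vertical above 0.35 rad and not (x of tray_hook in the frame of box_rim between -0.015 and 0.015 m and z of tray_hook in the frame of box_rim between -0.015 and 0.015 m)).
It fails at once if the valve is moved more than 30 mm (distance of valve from where it was at the start of the episode above 0.03 m).
It fails at once if the gauge is moved more than 30 mm (distance of gauge from where it was at the start of the episode above 0.03 m).
It fails at once if the fitting is moved more than 30 mm (distance of fitting from where it was at the start of the episode above 0.03 m).
It fails at once if the wheel is moved more than 30 mm (distance of wheel from where it was at the start of the episode above 0.03 m).
It also fails if it takes over 59 s, if anything falls off the work surface, if the arm or the gripper's body presses on something with over 40 N, if the wrist force passes 120 N, or if a joint passes its speed limit or range.

ROBOT

A 6-joint arm with a two-finger parallel gripper is mounted at the origin on the work surface. World frame = base frame: x ahead of the robot, y to its left, z up, the work surface at z = 0. Lengths are in m, angles in rad, forces in N, time in s.
With the tool pointing down it reaches from about 0.35 to 0.775 m from the base axis. Payload 7.3 kg.
Tool frame: the origin (TCP) lies on the front face of the gripper's body, between the roots of the fingers; the fingertips stand 66 mm ahead of it and the grasp point (between the pads) lies 47 mm ahead of it; z points along the fingers, y is the direction in which the jaws open and shut (so a half turn about z gives the same grasp; the last joint's range is limited). The gripper opens to 92 mm and grips with 3 to 60 N. Pads are 19 mm wide; open, the fingers measure 130 mm over their backs; the gripper's body (75 mm by 190 mm) begins 47 mm behind the grasp point.
Start: joints at [0.97, 0.342, 1.524, -0, 1.275, -0.146], TCP at [0.231, 0.472, 0.292] pointing down, gripper open.
Joint ranges: [-2.53, 2.53], [-0.77, 2.02], [0.04, 2.7], [-1, 4.14], [0.28, 2.66], [-3.11, 3.11]. Speed limits (rad/s): [2.57, 2.57, 3.14, 3.14, 3.14, 3.14].

INTERFACE

Orientations are given as [roll, pitch, yaw] about the fixed x, y, z axes, in that order (R = Rz(yaw) Ry(pitch) Rx(roll)).
In Python, from cell import observe, read_camera, hand_in, search_frame, tip_of gives the robot as it stands. The module is installed in compiled form; this text tells all that it offers.
- The arm moves only by the tool apply_moves, never from a script. Its argument "motion" is a list of rows, each an object with "offset": the shift along the tool's x, y, z in mm, a list of three; "rotation": the turn, a rotation vector about the tool's x, y, z in rad, a list of three. In form: [{"offset": [x, y, z], "rotation": [rx, ry, rz]}, ...]. A call has 1 to 12 rows; each row shifts and turns the pose as measured when the row begins, along the tool's axes as they then stand; what a row does not reach is not made up. A row lasts 1/12 s, in which the tool goes at most 41.7 mm and 7.16 degrees, less where a joint would pass 70% of its speed; a pose out of reach is approached as far as the arm can. A call with a gripper value outside its range is refused whole. "grip" is the closure, from 0 (fully open) to 1 (shut), set as the call begins (left out, the last holds). The fingers move at their own pace and stop on an object; "grip_force" is the grip in N (left out, the last holds). Time passes only in rows, so rows that do not move let the fingers close. It gives the time, the measured TCP pose, the force and the opening at its end, in the units of the state.
- observe(): the state, without advancing time (a new reading comes with each control period).
- read_camera(name): name is "side" or "top"; returns a dict with "img" (384x512x3 uint8, red, green, blue), "camera_matrix" (3x3 intrinsics, pixels), "R" (3x3) and "t" (3): a world point X has camera coordinates R X + t. Camera axes: x right, y down, z forward; pixel columns grow to the right and rows downward; lengths in m; the calibration is good to about 2 mm. A picture is of the moment at which its call begins. There is no depth.
- hand_in(): hands the job in, once; it reports no verdict.
Trained networks look in a picture, given as the dict that the camera call returned (one of the last four; its "shot" number tells which), for a name from the list of things; names that differ only in an ending like _2 or _b are one class to them, and where a whole thing is asked for, a point or a joint stands for the part that bears it (a point fixed in the world has none). Each returns a list of dicts, best first, with "score" (0 to 1); they miss things now and then, are a little off and sometimes report something else, mostly with a low value. They report only what shows in the picture. A call takes as long as a camera call. They do not tell look-alikes from the thing itself.
- search_frame(query, picture): "location" ([x, y, z] in m, in world coordinates, good to about 4 mm: the middle of the surface that is visible of it).
- tip_of(query, picture): "location" ([x, y, z] in m, in world coordinates, good to about 4 mm: a listed point, or the origin of a listed thing).
The state is a dict: "time": time; "qpos": joint angles; "qvel": joint speeds; "joint_efforts": joint torques, N m; "tool_pos": TCP position; "tool_rot": TCP orientation; "contact_force": force on the tool from outside, world axes, zero at the start; "torque": the same for the moment, N m; "opening": finger opening in m.
Only numpy, scipy, OpenCV 4.12 (cv2) and the standard library are available. Lean on these libraries where they do the work, as an engineer would, in place of code of your own. Each camera call takes 0.05 s, during which the arm holds its last target.

## Working session

There is one attempt and no reset: what is moved stays moved. The work goes in short steps, Python scripts to look and compute and a tool call to move; the robot and the scene stay as the last step left them, time stands still between calls to the robot, and variables do not carry over. Pictures are saved under pics/ and viewed, and the job is handed in when it is done.

Besides the shell and the picture viewer there is one more tool, called by a JSON object that holds its "name" and its "arguments". apply_moves: Moves the arm, as the interface text tells. Its arguments: {"type":"object","properties":{"motion":{"type":"array"},"grip":{"type":"number"},"grip_force":{"type":"number"}},"required":["motion"]}

```bash
mkdir -p pics
cat > h.py <<'E'
import numpy as np, cv2
from cell import *
def save(p,n,crop=None,scale=1):
    im=p["img"][:,:,::-1].copy()
    if crop: r0,r1,c0,c1=crop; im=im[r0:r1,c0:c1]
    if scale!=1: im=cv2.resize(im,None,fx=scale,fy=scale,interpolation=cv2.INTER_CUBIC)
    cv2.imwrite("pics/"+n,im)
def px(p,X):
    c=p["R"]@np.array(X)+p["t"]; u=p["camera_matrix"]@c; return (u[:2]/u[2]).round(1)
E
python3 - <<'E'
from h import *
s=observe(); print({k:np.round(v,3) for k,v in s.items()})
for n in ["top","side"]:
    p=read_camera(n); save(p,n+"0.png",scale=1.5)
    for q in ["tray_hook","tray_bar","tray","box_rim","box","stand","plug0","valve","gauge","fitting","wheel"]:
        for d in tip_of(q,p): print(n,q,round(d["score"],2),np.round(d["location"],3),px(p,d["location"]))
E
```

```text
{'time': np.float64(0.0), 'qpos': array([ 0.97 ,  0.343,  1.525, -0.   ,  1.275, -0.146]), 'qvel': array([-0.001, -0.   , -0.001,  0.   ,  0.   , -0.   ]), 'joint_efforts': array([ 1.0000e-03, -4.3125e+01, -2.4422e+01,  7.2000e-02,  5.6000e-02,
       -0.0000e+00]), 'tool_pos': array([0.23 , 0.471, 0.292]), 'tool_rot': array([-3.14 , -0.   ,  2.687]), 'contact_force': array([-0.472, -0.172, -0.127]), 'torque': array([-0.052,  0.008,  0.011]), 'opening': np.float64(0.092)}
top tray_hook 0.9 [ 0.544 -0.101  0.071] [286.6 175.9]
top tray_hook 0.9 [ 0.483 -0.474 -0.001] [389.8 194.5]
top tray_bar 0.97 [ 0.387 -0.428  0.053] [385.2 219.4]
top tray_bar 0.88 [ 0.505 -0.24   0.142] [332.3 180.3]
top tray 0.73 [ 0.533 -0.153  0.069] [301.9 178.7]
top tray 0.7 [ 0.528 -0.14  -0.003] [296.  185.1]
top tray 0.69 [ 0.454 -0.46  -0.001] [386.9 202.6]
top tray 0.66 [ 0.499 -0.192  0.081] [314.5 187.1]
top tray 0.17 [ 0.657 -0.236  0.002] [320.3 149.9]
top box_rim 0.84 [0.22  0.446 0.076] [121.6 277.6]
top box_rim 0.75 [ 0.216 -0.345  0.069] [366.7 271.8]
top box_rim 0.69 [ 0.57  -0.005  0.072] [258
[... 1571 characters left out ...]
233.5 262.2]
side stand 0.89 [ 0.526 -0.145 -0.001] [277.  254.2]
side plug0 0.62 [ 0.515 -0.14   0.081] [274.8 240. ]
side plug0 0.54 [ 0.557 -0.155  0.082] [289. 242.]
side plug0 0.51 [ 0.497 -0.193  0.081] [272.5 255.5]
side plug0 0.45 [ 0.535 -0.199  0.08 ] [285.2 255.7]
side plug0 0.4 [ 0.656 -0.234  0.002] [322.6 272. ]
side valve 0.68 [ 0.656 -0.236  0.002] [322.4 272.5]
side gauge 0.79 [ 0.709 -0.114 -0.003] [327.3 239.4]
side gauge 0.74 [ 0.535 -0.2    0.08 ] [285.1 255.7]
side gauge 0.22 [ 0.506 -0.24   0.136] [279.9 259.6]
side fitting 0.42 [ 0.376 -0.152 -0.003] [232.5 262.6]
side wheel 0.67 [ 0.418 -0.01  -0.004] [239.6 225.7]
side wheel 0.44 [ 0.546 -0.107  0.074] [282.2 231.4]
```

View pics/top0.png

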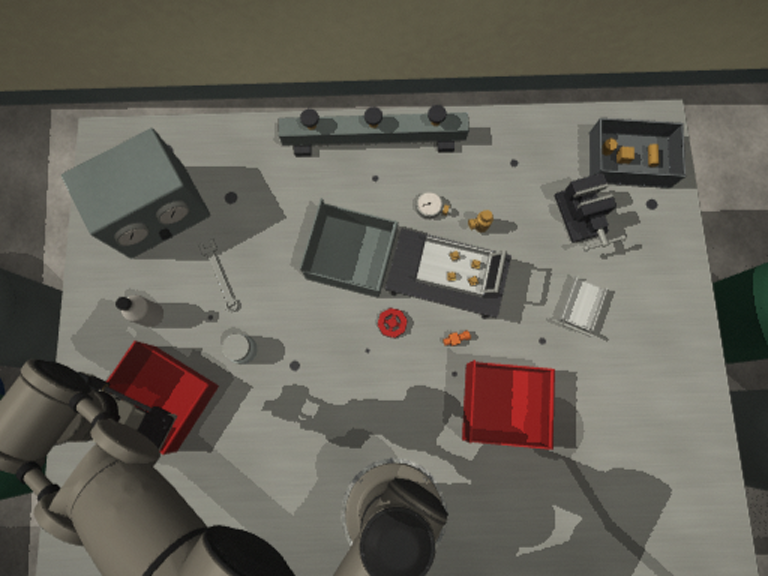

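View pics/side0.png

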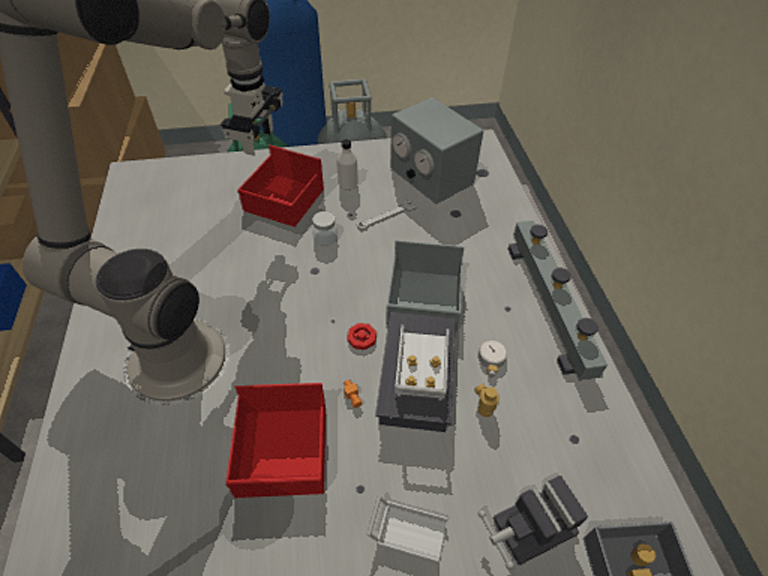

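Run:
```python
import cv2
for n,c in [("top",(120,240,210,350)),("side",(180,290,210,350))]:
    im=cv2.imread(f"pics/{n}0.png"); r0,r1,c0,c1=[int(1.5*v) for v in c]
    cv2.imwrite(f"pics/{n}0c.png",cv2.resize(im[r0:r1,c0:c1],None,fx=3.5,fy=3.5,interpolation=cv2.INTER_CUBIC))
```

```text
(no output)
```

View pics/top0c.png

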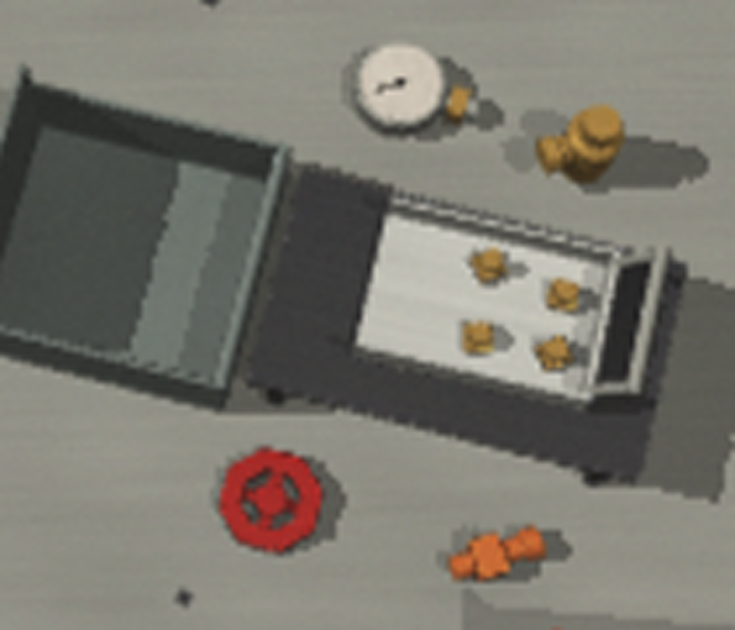

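View pics/side0c.png

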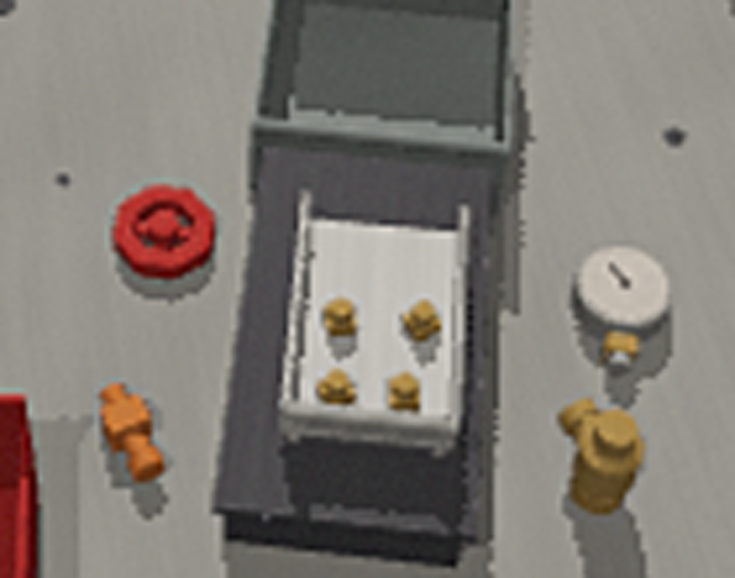

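Candidates (native top-view pixels): the large tray with four plugs on the dark stand at (300,178), or the small empty tray at (388,200). For the box, the grey one at (234,168), or the red ones at (110,265) and (340,270). I choose the tray on the stand, larger and holding the plugs, and the grey box in line with it. The crops confirm both. The bar is at about (332,180), and the stand yaw is about 73°.

First I turn the tool to line up with the tray, then travel.

```bash
cat >> h.py <<'E'
from scipy.spatial.transform import Rotation as Ro
def rel(target,yaw,tilt=None):
    s=observe(); R=Ro.from_euler('xyz',s["tool_rot"]); 
    d=R.inv().apply(np.array(target)-s["tool_pos"])*1000
    Rt=Ro.from_euler('xyz',[np.pi,0,yaw])
    r=(R.inv()*Rt).as_rotvec()
    print("t",round(float(s["time"]),2),"pos",np.round(s["tool_pos"],4),"off mm",d.round(1),"rot",r.round(3),"n",np.linalg.norm(d).round(0),"F",np.round(s["contact_force"],1),"open",round(float(s["opening"]),4))
E
python3 - <<'E'
from h import *
rel([0.5055,-0.2405,0.26],np.radians(163))
E
```

```text
t 1.2 pos [0.2306 0.4717 0.2923] off mm [-559.8 -519.    32.2] rot [ 0.     0.    -0.158] n 764.0 F [ 0.6 -0.7 -0.4] open 0.0918
```

{"name": "apply_moves", "arguments": {"motion": [{"offset":[0,0,0],"rotation":[0,0,-0.08]},{"offset":[0,0,0],"rotation":[0,0,-0.08]}], "grip": 0}}

```text
time: 1.37
tool_pos: [0.2306, 0.4717, 0.2923]
tool_rot: [3.141, 0.0, 2.85]
contact_force: [-0.2, -0.5, -0.3]
opening: 0.0916
```

Run:
```python
from h import *
rel([0.5055,-0.2405,0.26],np.radians(163))
```

```text
t 1.37 pos [0.2306 0.4717 0.2923] off mm [-468.  -603.1   32.2] rot [0.    0.    0.005] n 764.0 F [-0.2 -0.5 -0.3] open 0.0916
```

{"name": "apply_moves", "arguments": {"motion": [{"offset":[-20,-26,0],"rotation":[0,0,0]},{"offset":[-20,-26,0],"rotation":[0,0,0]},{"offset":[-20,-26,0],"rotation":[0,0,0]},{"offset":[-20,-26,0],"rotation":[0,0,0]},{"offset":[-20,-26,0],"rotation":[0,0,0]},{"offset":[-20,-26,0],"rotation":[0,0,0]},{"offset":[-20,-26,0],"rotation":[0,0,0]},{"offset":[-20,-26,0],"rotation":[0,0,0]},{"offset":[-20,-26,0],"rotation":[0,0,0]},{"offset":[-20,-26,0],"rotation":[0,0,0]},{"offset":[-20,-26,0],"rotation":[0,0,0]},{"offset":[-20,-26,0],"rotation":[0,0,0]}]}}

```text
time: 2.37
tool_pos: [0.3761, 0.0945, 0.292]
tool_rot: [3.136, 0.004, 2.867]
contact_force: [0.7, 0.6, 0.8]
opening: 0.0921
```

Run:
```python
from h import *
rel([0.5055,-0.2405,0.26],np.radians(163))
```

```text
t 2.37 pos [0.3761 0.0945 0.292 ] off mm [-215.2 -287.5   31.3] rot [0.005 0.004 0.022] n 360.0 F [0.7 0.6 0.8] open 0.0921
```

{"name": "apply_moves", "arguments": {"motion": [{"offset":[-18,-24,0],"rotation":[0,0,0]},{"offset":[-18,-24,0],"rotation":[0,0,0]},{"offset":[-18,-24,0],"rotation":[0,0,0]},{"offset":[-18,-24,0],"rotation":[0,0,0]},{"offset":[-18,-24,0],"rotation":[0,0,0]},{"offset":[-18,-24,0],"rotation":[0,0,0]},{"offset":[-18,-24,0],"rotation":[0,0,0]},{"offset":[-18,-24,0],"rotation":[0,0,0]},{"offset":[-18,-24,0],"rotation":[0,0,0]},{"offset":[-18,-24,10],"rotation":[0,0,0]},{"offset":[-18,-24,10],"rotation":[0,0,0]},{"offset":[-18,-24,10],"rotation":[0,0,0]}]}}

```text
time: 3.37
tool_pos: [0.5102, -0.2622, 0.2652]
tool_rot: [3.137, 0.014, 2.863]
contact_force: [0.1, 0.7, -0.4]
opening: 0.0918
```

Run:
```python
from h import *
rel([0.5055,-0.2405,0.187],np.radians(163))
p=read_camera("side"); save(p,"side1.png",(150,300,180,380),4)
p=read_camera("top"); save(p,"top1.png",(100,250,200,400),4)
```

```text
t 3.37 pos [ 0.5102 -0.2622  0.2652] off mm [11.6 19.3 78.2] rot [0.005 0.014 0.018] n 81.0 F [ 0.1  0.7 -0.4] open 0.0918
```

View pics/side1.png

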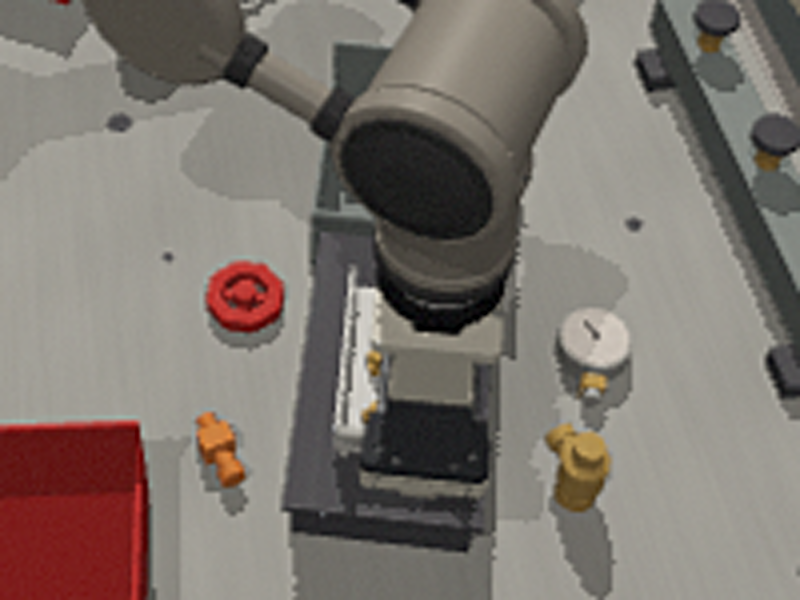

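{"name": "apply_moves", "arguments": {"motion": [{"offset":[11,19,0],"rotation":[0,0.014,0.018]},{"offset":[0,0,0],"rotation":[0,0,0]}]}}

```text
time: 3.63
tool_pos: [0.5041, -0.2435, 0.2614]
tool_rot: [3.136, -0.006, 2.837]
contact_force: [1.1, 0.6, 0.1]
opening: 0.0918
```

Run:
```python
from h import *
rel([0.5055,-0.2405,0.187],np.radians(163))
```

```text
t 3.63 pos [ 0.5041 -0.2435  0.2614] off mm [-0.9  2.8 74.4] rot [ 0.006 -0.006 -0.008] n 74.0 F [1.1 0.6 0.1] open 0.0918
```

View pics/top1.png

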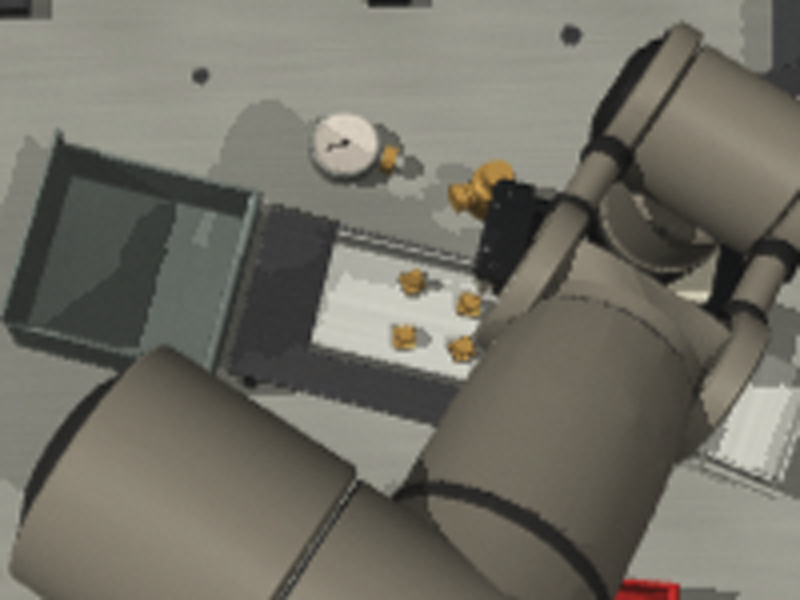

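{"name": "apply_moves", "arguments": {"motion": [{"offset":[0,3,20],"rotation":[0,0,-0.008]},{"offset":[0,0,20],"rotation":[0,0,0]},{"offset":[0,0,18],"rotation":[0,0,0]},{"offset":[0,0,12],"rotation":[0,0,0]},{"offset":[0,0,3],"rotation":[0,0,0]},{"offset":[0,0,0],"rotation":[0,0,0]}]}}

```text
time: 4.13
tool_pos: [0.5054, -0.2372, 0.1894]
tool_rot: [3.137, 0.0, 2.851]
contact_force: [-0.1, 0.2, 0.7]
opening: 0.0921
```

Run:
```python
from h import *
rel([0.5055,-0.2405,0.187],np.radians(163))
p=read_camera("side"); save(p,"side2.png",(200,300,230,360),6)
```

```text
t 4.13 pos [ 0.5054 -0.2372  0.1894] off mm [-1.  -3.2  2.4] rot [0.005 0.    0.006] n 4.0 F [-0.1  0.2  0.7] open 0.0921
```

View pics/side2.png

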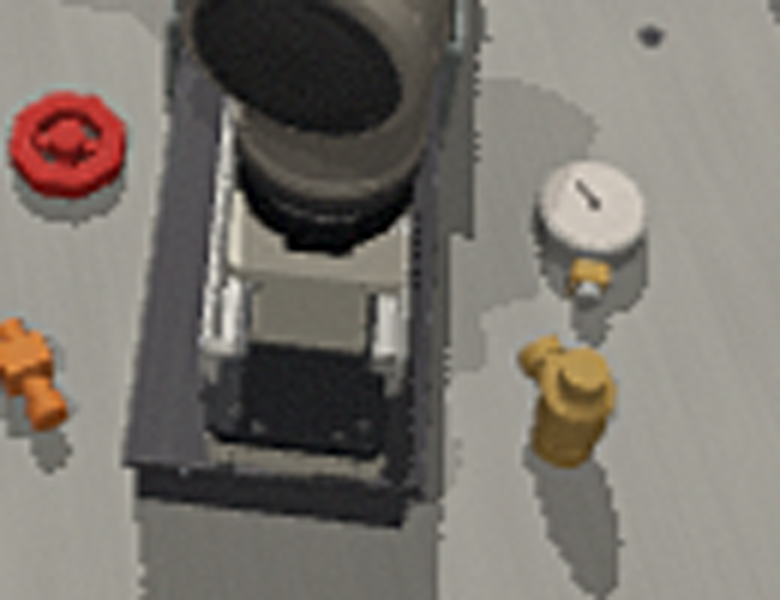

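Hand centred on the tray (col ~310), no contact. Close lightly.

{"name": "apply_moves", "arguments": {"motion": [{"offset":[0,-2,2],"rotation":[0,0,0]},{"offset":[0,0,0],"rotation":[0,0,0]},{"offset":[0,0,0],"rotation":[0,0,0]},{"offset":[0,0,0],"rotation":[0,0,0]},{"offset":[0,0,0],"rotation":[0,0,0]},{"offset":[0,0,0],"rotation":[0,0,0]},{"offset":[0,0,0],"rotation":[0,0,0]},{"offset":[0,0,0],"rotation":[0,0,0]}], "grip": 1, "grip_force": 15}}

```text
time: 4.85
tool_pos: [0.5065, -0.2403, 0.1923]
tool_rot: [3.139, 0.009, 2.852]
contact_force: [-0.2, 0.7, -0.2]
opening: 0.0431
```

Run:
```python
from h import *
rel([0.5055,-0.2405,0.187],np.radians(163))
```

```text
t 4.85 pos [ 0.5065 -0.2403  0.1923] off mm [ 0.9 -0.5  5.3] rot [0.002 0.009 0.007] n 5.0 F [-0.2  0.7 -0.2] open 0.0431
```

{"name": "apply_moves", "arguments": {"motion": [{"offset":[0,0,4],"rotation":[0,0.009,0]},{"offset":[0,0,2],"rotation":[0,0,0]},{"offset":[0,0,0],"rotation":[0,0,0]},{"offset":[0,0,0],"rotation":[0,0,0]},{"offset":[0,0,0],"rotation":[0,0,0]},{"offset":[0,0,0],"rotation":[0,0,0]},{"offset":[0,0,0],"rotation":[0,0,0]},{"offset":[0,0,0],"rotation":[0,0,0]}]}}

```text
time: 5.52
tool_pos: [0.5064, -0.2404, 0.1854]
tool_rot: [3.14, -0.002, 2.852]
contact_force: [0.8, 0.2, -0.1]
opening: 0.0094
```

Run:
```python
from h import *
rel([0.5055,-0.2405,0.187],np.radians(163))
```

```text
t 5.52 pos [ 0.5064 -0.2404  0.1854] off mm [ 0.9 -0.3 -1.6] rot [ 0.002 -0.002  0.007] n 2.0 F [ 0.8  0.2 -0.1] open 0.0094
```

{"name": "apply_moves", "arguments": {"motion": [{"offset":[0,5,0],"rotation":[0,0,0.007]},{"offset":[0,8,0],"rotation":[0,0,0]},{"offset":[0,8,0],"rotation":[0,0,0]},{"offset":[0,8,0],"rotation":[0,0,0]},{"offset":[0,8,0],"rotation":[0,0,0]},{"offset":[0,8,0],"rotation":[0,0,0]},{"offset":[0,8,0],"rotation":[0,0,0]},{"offset":[0,8,0],"rotation":[0,0,0]},{"offset":[0,8,0],"rotation":[0,0,0]},{"offset":[0,5,0],"rotation":[0,0,0]}]}}

```text
time: 6.35
tool_pos: [0.5298, -0.1633, 0.1854]
tool_rot: [-3.141, -0.002, 2.844]
contact_force: [-0.4, -2.0, -0.3]
opening: 0.0093
```

Run:
```python
from h import *
rel([0.5055,-0.2405,0.187],np.radians(163))
for n in ["top","side"]:
    p=read_camera(n)
    for q in ["tray_hook","box_rim"]:
        for d in tip_of(q,p): print(n,q,round(d["score"],2),np.round(d["location"],3),px(p,d["location"]))
    save(p,n+"3.png",(120,260,200,360),5)
rel([0.5055,-0.2405,0.187],np.radians(163))
```

```text
t 6.35 pos [ 0.5298 -0.1633  0.1854] off mm [  0.6 -81.   -1.6] rot [-0.001 -0.002 -0.001] n 81.0 F [-0.4 -2.  -0.3] open 0.0093
top tray_hook 0.86 [ 0.485 -0.475  0.001] [390.2 193.9]
top tray_hook 0.65 [ 0.57  -0.023  0.072] [263.6 169.1]
top box_rim 0.79 [ 0.213 -0.346  0.068] [366.9 272.7]
top box_rim 0.79 [0.223 0.444 0.073] [122.5 276.6]
top box_rim 0.67 [ 0.567 -0.004  0.074] [258.  169.9]
side tray_hook 0.73 [ 0.572 -0.024  0.071] [284.4 210.7]
side box_rim 0.94 [ 0.214 -0.344  0.072] [181.1 319.7]
side box_rim 0.7 [ 0.567 -0.002  0.074] [281.6 205.3]
side box_rim 0.56 [0.216 0.439 0.075] [175.2 131.7]
t 6.65 pos [ 0.5295 -0.1642  0.1854] off mm [  0.5 -79.9  -1.6] rot [ 0.    -0.002 -0.002] n 80.0 F [0.2 3.7 0.1] open 0.0092
```

View pics/top3.png

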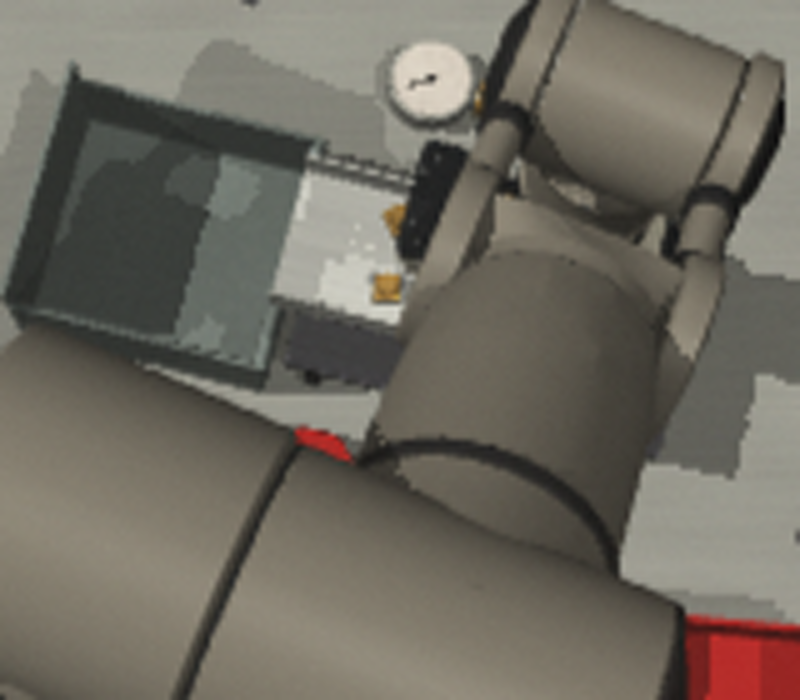

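View pics/side3.png

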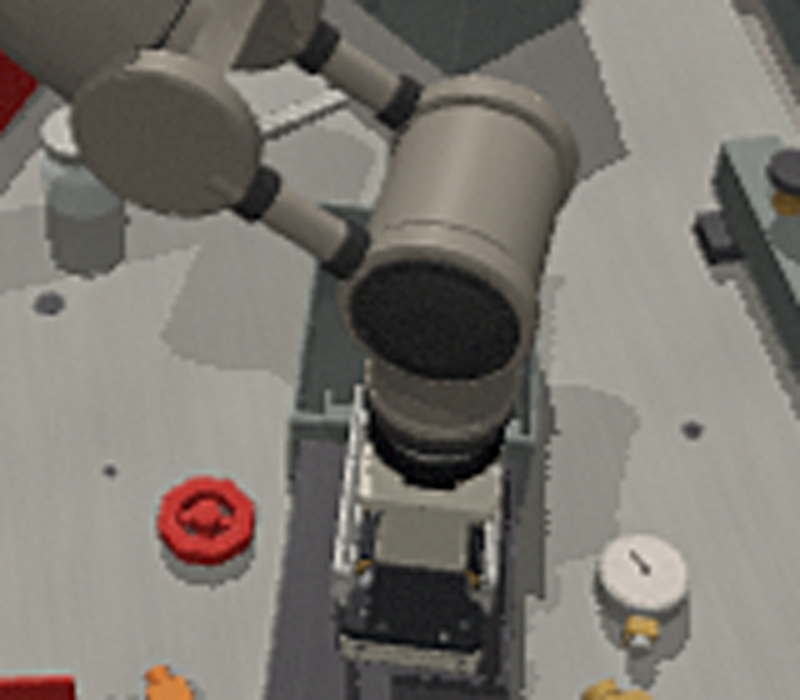

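{"name": "apply_moves", "arguments": {"motion": [{"offset":[1,4,0],"rotation":[0,0,0]},{"offset":[1,4,0],"rotation":[0,0,0]},{"offset":[1,4,0],"rotation":[0,0,0]}]}}

```text
time: 6.9
tool_pos: [0.5298, -0.1542, 0.1854]
tool_rot: [-3.138, -0.001, 2.841]
contact_force: [0.6, -2.5, 0.3]
opening: 0.0097
```

{"name": "apply_moves", "arguments": {"motion": [{"offset":[1,3,0],"rotation":[0,0,0]}]}}

```text
time: 6.98
tool_pos: [0.5297, -0.1511, 0.1854]
tool_rot: [-3.138, -0.001, 2.84]
contact_force: [-0.3, -2.0, -0.8]
opening: 0.0091
```

{"name": "apply_moves", "arguments": {"motion": [{"offset":[0,3,0],"rotation":[0,0,0]}]}}

```text
time: 7.07
tool_pos: [0.5305, -0.1482, 0.1854]
tool_rot: [-3.137, -0.001, 2.84]
contact_force: [0.3, -2.4, -0.4]
opening: 0.0091
```

{"name": "apply_moves", "arguments": {"motion": [{"offset":[0,3,0],"rotation":[0,0,0]}]}}

```text
time: 7.15
tool_pos: [0.5313, -0.1453, 0.1854]
tool_rot: [-3.137, -0.001, 2.84]
contact_force: [-1.1, -2.3, -0.8]
opening: 0.0093
```

{"name": "apply_moves", "arguments": {"motion": [{"offset":[0,3,0],"rotation":[0,0,0]}]}}

```text
time: 7.23
tool_pos: [0.5323, -0.1426, 0.1856]
tool_rot: [-3.136, -0.0, 2.84]
contact_force: [-2.0, -14.4, 5.5]
opening: 0.009
```

{"name": "apply_moves", "arguments": {"motion": [{"offset":[0,3,0],"rotation":[0,0,0]}]}}

```text
time: 7.32
tool_pos: [0.5338, -0.1418, 0.1866]
tool_rot: [-3.131, 0.003, 2.841]
contact_force: [-6.7, -20.1, 8.7]
opening: 0.009
```

{"name": "apply_moves", "arguments": {"motion": [{"offset":[0,3,0],"rotation":[0,0,0]}]}}

```text
time: 7.4
tool_pos: [0.5344, -0.1412, 0.1876]
tool_rot: [-3.126, 0.005, 2.842]
contact_force: [-8.6, -14.0, 6.2]
opening: 0.0094
```

{"name": "apply_moves", "arguments": {"motion": [{"offset":[0,-1,2],"rotation":[0.01,0,0]},{"offset":[0,0,0],"rotation":[0,0,0]}]}}

```text
time: 7.57
tool_pos: [0.534, -0.1424, 0.186]
tool_rot: [-3.115, 0.005, 2.842]
contact_force: [-1.7, -2.2, -0.1]
opening: 0.0094
```

Run:
```python
from h import *
rel([0.5323,-0.1427,0.1855],np.radians(163))
for n in ["top","side"]:
    p=read_camera(n)
    for q in ["tray_hook","box_rim","tray"]:
        for d in tip_of(q,p):
          if d["location"][0]>.5 and d["location"][1]>-.2:print(n,q,round(d["score"],2),np.round(d["location"],3),px(p,d["location"]))
    save(p,n+"4.png",(120,260,200,360),5)
rel([0.5323,-0.1427,0.1855],np.radians(163))
```

```text
t 7.57 pos [ 0.534  -0.1424  0.186 ] off mm [ 1.5 -0.8  0.5] rot [-0.027  0.004 -0.003] n 2.0 F [-1.7 -2.2 -0.1] open 0.0094
top box_rim 0.94 [ 0.57  -0.002  0.074] [257.5 169.1]
top tray 0.9 [ 0.56  -0.052  0.07 ] [272.2 171.7]
top tray 0.21 [ 0.711 -0.112 -0.002] [285.8 137.2]
side tray_hook 0.53 [ 0.577 -0.007  0.075] [284.8 206. ]
side box_rim 0.6 [ 0.568 -0.004  0.07 ] [282.  206.6]
side tray 0.75 [ 0.564 -0.05   0.069] [283.5 217.5]
t 7.97 pos [ 0.5341 -0.1423  0.1861] off mm [ 1.6 -0.9  0.6] rot [-0.026  0.005 -0.003] n 2.0 F [-1.3 -1.5 -1.3] open 0.0096
```

View pics/top4.png

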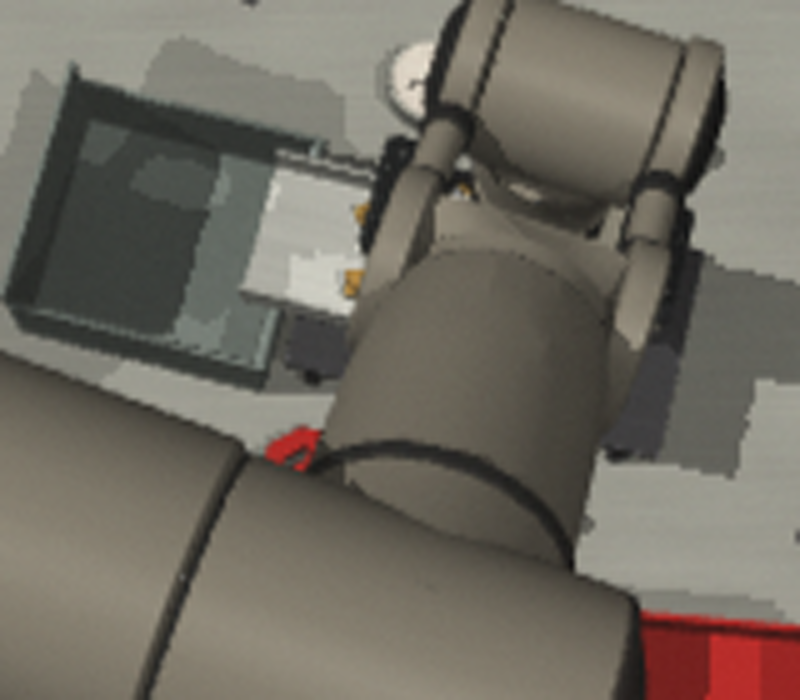

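Run:
```python
from h import *
p=read_camera("top"); im=cv2.resize(p["img"][120:260,200:360,::-1],None,fx=5,fy=5,interpolation=cv2.INTER_CUBIC)
a=np.radians(73); u=np.array([np.cos(a),np.sin(a),0]); v=np.array([-u[1],u[0],0]); Z=np.array([0,0,1])
rim=np.array([.569,-.003,0])
def dr(P,c):
    q=[tuple(((px(p,X)-[200,120])*5).astype(int)) for X in P]
    for A,B in zip(q,q[1:]): cv2.line(im,A,B,c,1)
dr([rim+v*s*.085+u*f+Z*h for s,f,h in [(1,.18,.078),(1,0,.078),(-1,0,.078),(-1,.18,.078),(1,.18,.078)]],(0,255,0))
b=np.array([.534,-.1423,0])+.145*u
dr([b+v*s*.05+u*f+Z*.11 for s,f in [(1,-.125),(1,.025),(-1,.025),(-1,-.125)]],(255,0,255))
dr([b+v*s*.05+u*f+Z*.082 for s,f in [(1,-.125),(1,.025),(-1,.025),(-1,-.125)]],(255,255,0))
cv2.imwrite("pics/ov.png",im)
```

```text
(no output)
```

View pics/ov.png

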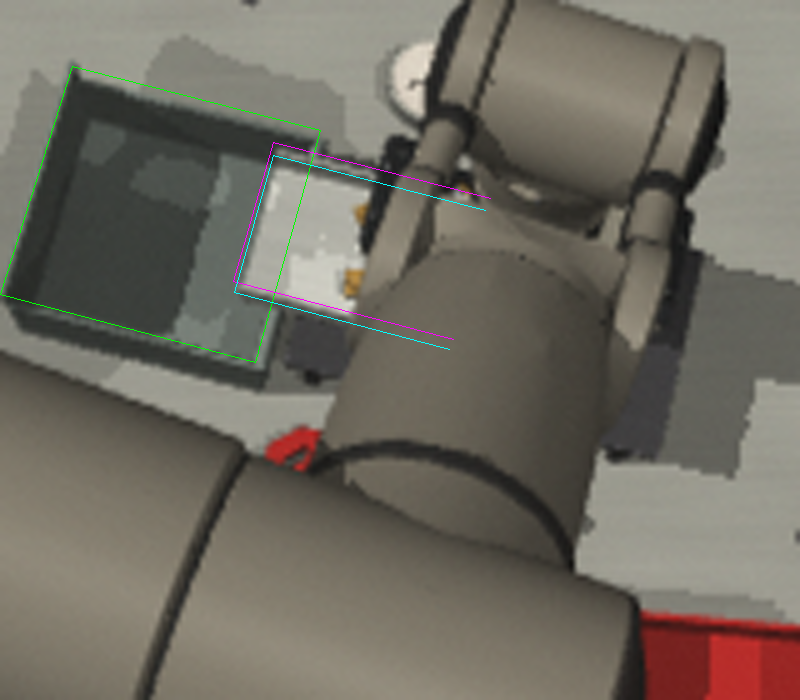

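```bash
cat >> h.py <<'E'
A=np.radians(73); U=np.array([np.cos(A),np.sin(A),0]); V=np.array([-U[1],U[0],0]); Zv=np.array([0,0,1.])
r=.1593; a0=np.arctan2(66,-145)
G0=None
def grasp(s=None):
    s=s or observe(); return s["tool_pos"]+Ro.from_euler('xyz',s["tool_rot"]).apply([0,0,.047])
PIV=np.array([0,0,0.])
def arc(th,piv):
    a=a0-np.radians(th); return piv+r*(np.cos(a)*U+np.sin(a)*Zv)
def status(piv):
    s=observe(); g=grasp(s); d=g-piv; x,z=d@U,d[2]; f=s["contact_force"]
    print("t",round(float(s["time"]),2),"tip(geom)",np.degrees(a0-np.arctan2(z,x)).round(1),"r",np.hypot(x,z).round(4),"lat",(d@V).round(4),
     "Fu,Fv,Fz",np.round([f@U,f@V,f[2]],1),"rot",np.round(s["tool_rot"],3),"open",round(float(s["opening"]),4))
def plan(piv,ths):
    s=observe(); R=Ro.from_euler('xyz',s["tool_rot"]); g=grasp(s)
    lat=(g-piv)@V
    for th in ths:
        t=arc(th,piv)+lat*V; print(th,(R.inv().apply(t-g)*1000).round(1)); g=t
E
python3 - <<'E'
from h import *
g=grasp(); print(g)
# pivot from bar: hook = bar+145u, z .0725 ; grasp z assumed bar z(.140)
piv=g+.145*U; piv[2]=g[2]-.066-.0005; print(piv)
np.save("piv.npy",piv); status(piv); plan(piv,np.arange(2,42,3))
E
```

```text
[ 0.53390754 -0.14352002  0.13906937]
[ 0.57630144 -0.00485583  0.07256937]
t 8.02 tip(geom) 0.2 r 0.1595 lat -0.0 Fu,Fv,Fz [-1.3  0.5 -0.5] rot [-3.115  0.005  2.842] open 0.0094
2 [-0.   2.3 -4.6]
5 [-0.   3.7 -7.5]
8 [-0.   4.1 -7.3]
11 [-0.   4.5 -7. ]
14 [-0.   4.8 -6.8]
17 [-0.   5.2 -6.5]
20 [-0.   5.5 -6.2]
23 [-0.   5.8 -6. ]
26 [-0.   6.1 -5.6]
29 [-0.   6.4 -5.3]
32 [-0.   6.7 -5. ]
35 [ 0.   7.  -4.6]
38 [ 0.   7.2 -4.2]
41 [ 0.   7.4 -3.9]
```

{"name": "apply_moves", "arguments": {"motion": [{"offset":[0,2.5,-4.5],"rotation":[0,0,0]},{"offset":[0,4,-7.5],"rotation":[0,0,0]},{"offset":[0,4.2,-7.3],"rotation":[0,0,0]},{"offset":[0,4.5,-7],"rotation":[0,0,0]}]}}

```text
time: 8.35
tool_pos: [0.5385, -0.1264, 0.2126]
tool_rot: [-3.115, 0.002, 2.841]
contact_force: [-0.3, -1.0, -1.5]
opening: 0.0094
```

Run:
```python
from h import *
piv=np.load("piv.npy"); status(piv)
p=read_camera("side"); save(p,"side5.png",(150,270,230,350),6)
plan(piv,np.arange(14,40,3))
```

```text
t 8.35 tip(geom) 11.4 r 0.1587 lat 0.0005 Fu,Fv,Fz [-1.  -0.  -1.5] rot [-3.115e+00  2.000e-03  2.841e+00] open 0.0094
14 [-0.   2.7 -4.6]
17 [-0.   5.2 -6.5]
20 [-0.   5.5 -6.2]
23 [-0.   5.8 -5.9]
26 [-0.   6.1 -5.6]
29 [ 0.   6.4 -5.3]
32 [ 0.   6.7 -5. ]
35 [ 0.   7.  -4.6]
38 [ 0.   7.2 -4.2]
```

View pics/side5.png

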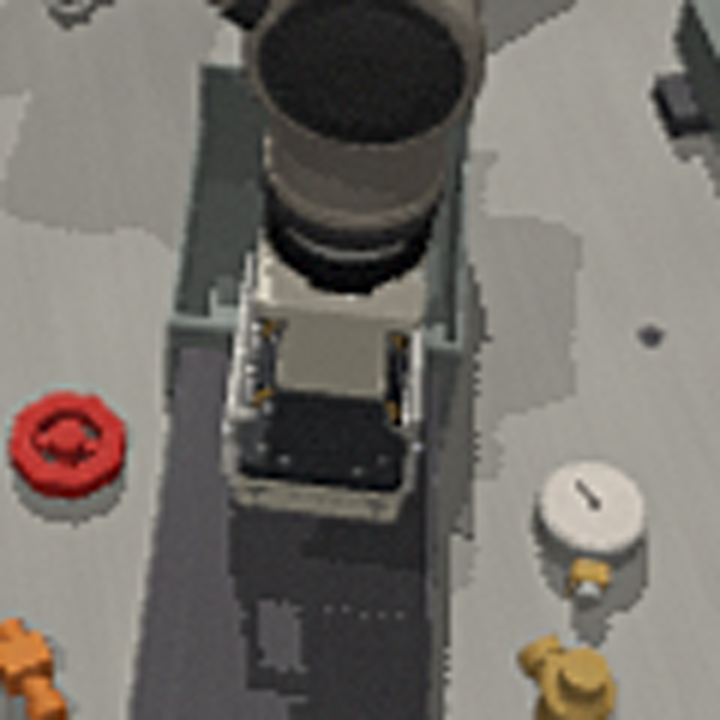

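{"name": "apply_moves", "arguments": {"motion": [{"offset":[0,3,-4.6],"rotation":[0,0,0]},{"offset":[0,5.3,-6.5],"rotation":[0,0,0]},{"offset":[0,5.5,-6.2],"rotation":[0,0,0]},{"offset":[0,5.8,-6],"rotation":[0,0,0]},{"offset":[0,6.1,-5.6],"rotation":[0,0,0]}]}}

```text
time: 8.82
tool_pos: [0.5473, -0.0975, 0.2452]
tool_rot: [-3.116, 0.004, 2.842]
contact_force: [0.4, -1.9, -2.3]
opening: 0.0093
```

Run:
```python
from h import *
piv=np.load("piv.npy"); status(piv)
for n in ["side","top"]:
    p=read_camera(n); 
    for d in tip_of("tray_hook",p): print(n,round(d["score"],2),np.round(d["location"],3))
    save(p,n+"6.png",(130,250,210,350),5)
status(piv)
plan(piv,np.arange(28,70,3))
```

```text
t 8.82 tip(geom) 27.5 r 0.1595 lat 0.0005 Fu,Fv,Fz [-1.7 -1.  -2.3] rot [-3.116  0.004  2.842] open 0.0093
side 0.97 [ 0.484 -0.477  0.008]
side 0.73 [ 0.575 -0.006  0.069]
top 0.81 [ 0.484 -0.473  0.002]
top 0.74 [ 0.565 -0.006  0.073]
top 0.42 [ 0.576 -0.002  0.071]
t 9.02 tip(geom) 27.2 r 0.1595 lat 0.0002 Fu,Fv,Fz [-1.7 -0.2 -1.4] rot [-3.116  0.005  2.842] open 0.0094
28 [-0.   1.8 -1.2]
31 [-0.   6.6 -5.1]
34 [-0.   6.9 -4.7]
37 [-0.   7.1 -4.4]
40 [ 0.   7.3 -4. ]
43 [ 0.   7.5 -3.6]
46 [ 0.   7.7 -3.2]
49 [ 0.   7.9 -2.8]
52 [ 0.   8.  -2.4]
55 [ 0.   8.1 -1.9]
58 [ 0.   8.2 -1.5]
61 [ 0.   8.3 -1.1]
64 [ 0.   8.3 -0.7]
67 [ 0.   8.3 -0.2]
```

View pics/side6.png

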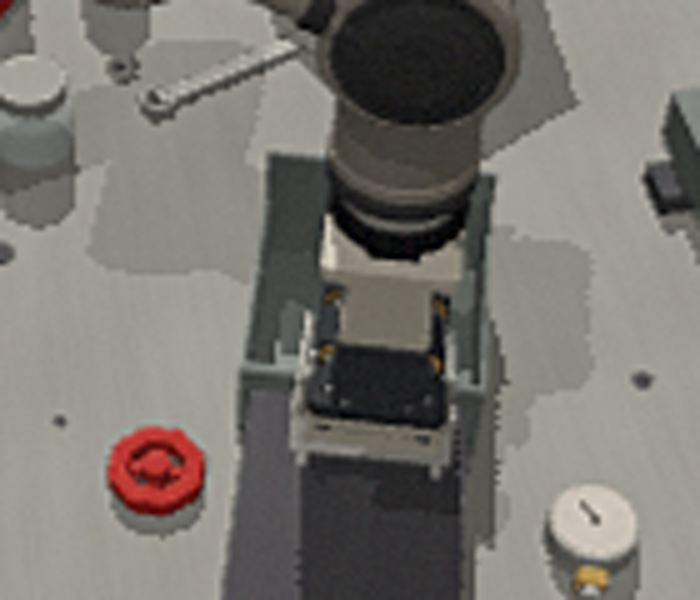

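View pics/top6.png

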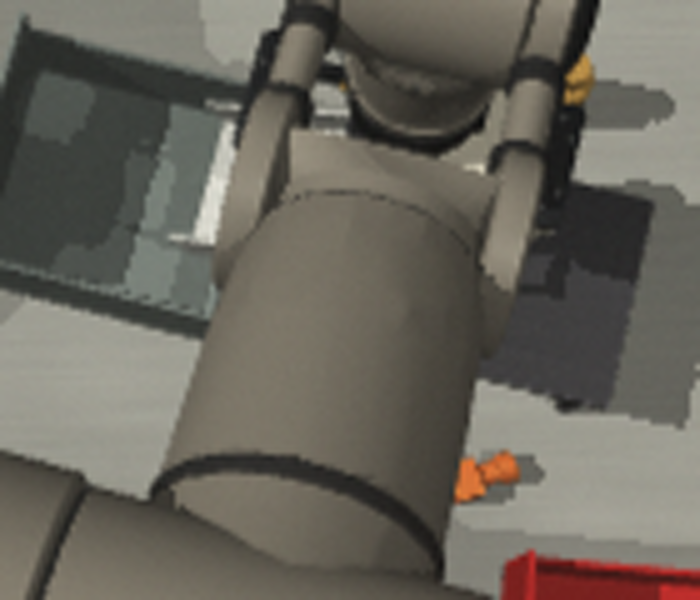

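{"name": "apply_moves", "arguments": {"motion": [{"offset":[0,2,-1.2],"rotation":[0,0,0]},{"offset":[0,6.7,-5.1],"rotation":[0,0,0]},{"offset":[0,7,-4.7],"rotation":[0,0,0]},{"offset":[0,7.1,-4.4],"rotation":[0,0,0]},{"offset":[0,7.3,-4],"rotation":[0,0,0]},{"offset":[0,7.5,-3.6],"rotation":[0,0,0]}]}}

```text
time: 9.52
tool_pos: [0.5584, -0.0621, 0.268]
tool_rot: [-3.113, 0.003, 2.838]
contact_force: [-1.1, -1.5, 0.2]
opening: 0.0096
```

Run:
```python
from h import *
piv=np.load("piv.npy"); status(piv)
plan(piv,np.arange(46,70,3))
```

```text
t 9.52 tip(geom) 43.1 r 0.1606 lat 0.0002 Fu,Fv,Fz [-1.7  0.7  0.2] rot [-3.113e+00  3.000e-03  2.838e+00] open 0.0096
46 [ 0.   8.  -1.9]
49 [ 0.   7.9 -2.8]
52 [ 0.   8.  -2.4]
55 [ 0.   8.1 -2. ]
58 [ 0.   8.2 -1.5]
61 [ 0.1  8.3 -1.1]
64 [ 0.1  8.3 -0.7]
67 [ 0.1  8.3 -0.2]
```

{"name": "apply_moves", "arguments": {"motion": [{"offset":[0,8,-2],"rotation":[0,0,0]},{"offset":[0,8,-2.8],"rotation":[0,0,0]},{"offset":[0,8,-2.4],"rotation":[0,0,0]},{"offset":[0,8.1,-2],"rotation":[0,0,0]},{"offset":[0,8.2,-1.5],"rotation":[0,0,0]},{"offset":[0,8.3,-1.1],"rotation":[0,0,0]}]}}

```text
time: 10.02
tool_pos: [0.5746, -0.0087, 0.2814]
tool_rot: [-3.114, 0.005, 2.84]
contact_force: [-0.4, -1.8, -0.8]
opening: 0.0092
```

Run:
```python
from h import *
piv=np.load("piv.npy"); status(piv)
for n in ["side","top"]:
    p=read_camera(n); 
    for q in ["tray_hook","plug0"]:
      for d in tip_of(q,p): print(n,q,round(d["score"],2),np.round(d["location"],3),px(p,d["location"]))
    save(p,n+"7.png",(120,260,190,350),5)
plan(piv,np.arange(61,70,2))
```

```text
t 10.02 tip(geom) 63.6 r 0.162 lat 0.0003 Fu,Fv,Fz [-1.9 -0.2 -0.8] rot [-3.114  0.005  2.84 ] open 0.0092
side tray_hook 0.95 [ 0.484 -0.474  0.002] [286.3 360.3]
side tray_hook 0.72 [ 0.577 -0.005  0.073] [284.7 205.9]
top tray_hook 0.94 [ 0.484 -0.471  0.002] [389.4 194.2]
61 [-0.  -5.6  3.2]
63 [ 0.   5.5 -0.5]
65 [ 0.   5.6 -0.3]
67 [ 0.   5.6 -0.1]
69 [0.  5.6 0.1]
```

View pics/side7.png

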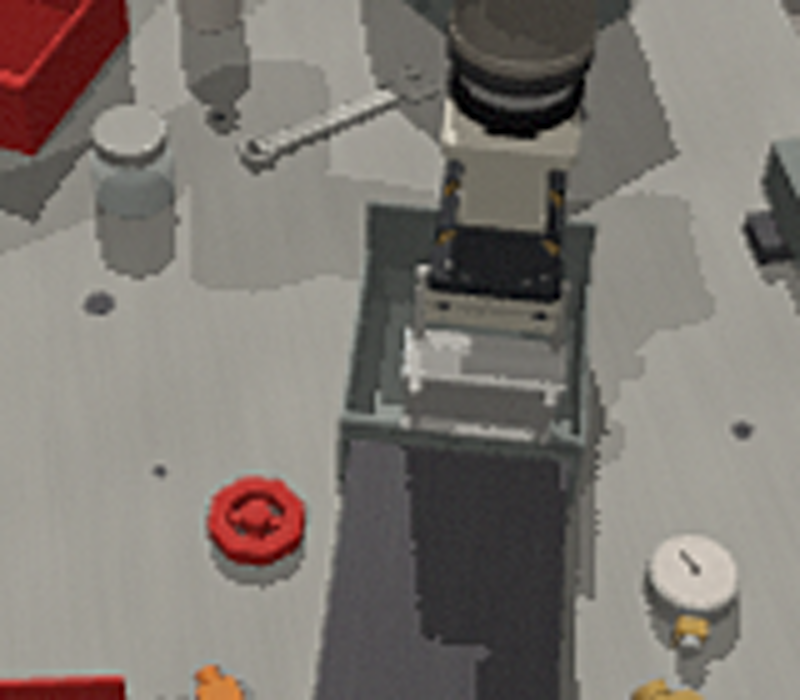

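View pics/top7.png

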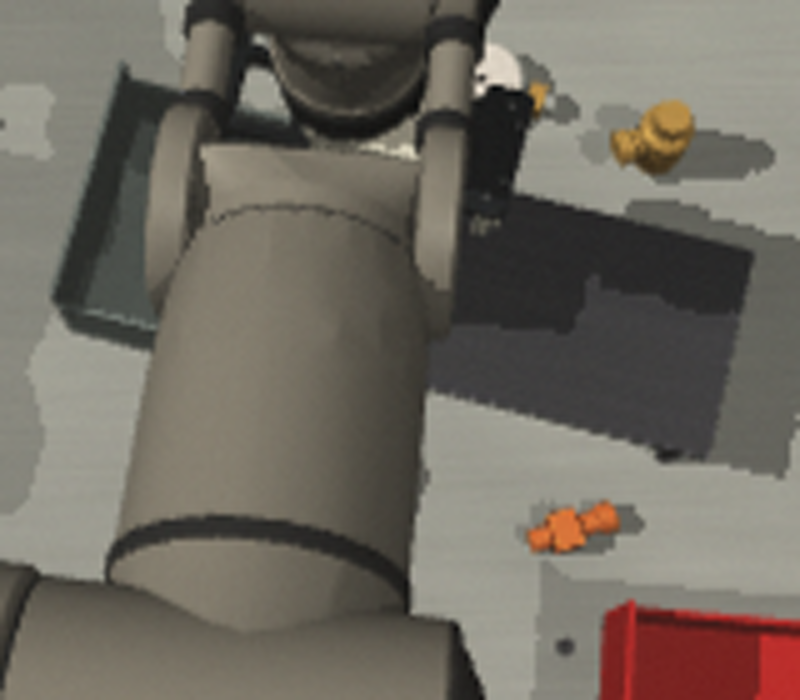

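{"name": "apply_moves", "arguments": {"motion": [{"offset":[0,5,1],"rotation":[0,0,0]},{"offset":[0,4,1],"rotation":[0,0,0]},{"offset":[0,0,0],"rotation":[0,0,0]},{"offset":[0,0,0],"rotation":[0,0,0]},{"offset":[0,0,0],"rotation":[0,0,0]},{"offset":[0,0,0],"rotation":[0,0,0]},{"offset":[0,0,0],"rotation":[0,0,0]},{"offset":[0,0,0],"rotation":[0,0,0]}]}}

```text
time: 10.98
tool_pos: [0.5769, -0.0038, 0.2815]
tool_rot: [-3.114, 0.008, 2.835]
contact_force: [-1.3, -0.6, 2.3]
opening: 0.0089
```

Run:
```python
from h import *
piv=np.load("piv.npy"); status(piv)
for n in ["side"]:
    p=read_camera(n); 
    for q in ["tray_hook","plug0"]:
      for d in tip_of(q,p): print(n,q,round(d["score"],2),np.round(d["location"],3),px(p,d["location"]))
    save(p,n+"8.png",(140,220,250,330),8)
plan(piv,np.arange(64,-1,-4))
```

```text
t 10.98 tip(geom) 65.5 r 0.1619 lat -0.0006 Fu,Fv,Fz [-1.   1.1  2.3] rot [-3.114  0.008  2.835] open 0.0089
side tray_hook 0.56 [ 0.484 -0.476  0.004] [286.8 360.6]
side tray_hook 0.18 [ 0.566 -0.006  0.072] [281.4 206.6]
64 [-0.  -4.1  2.8]
60 [ -0.1 -11.1   1. ]
56 [ -0.1 -11.    1.8]
52 [ -0.1 -10.8   2.5]
48 [ -0.1 -10.6   3.3]
44 [ -0.1 -10.4   4. ]
40 [ -0.1 -10.1   4.7]
36 [-0.1 -9.7  5.4]
32 [-0.  -9.3  6.1]
28 [-0.  -8.9  6.7]
24 [-0.  -8.4  7.3]
20 [-0.  -7.8  7.9]
16 [-0.  -7.3  8.4]
12 [ 0.  -6.7  8.9]
8 [ 0.  -6.   9.3]
4 [ 0.  -5.4  9.7]
0 [ 0.  -4.7 10.1]
```

View pics/side8.png

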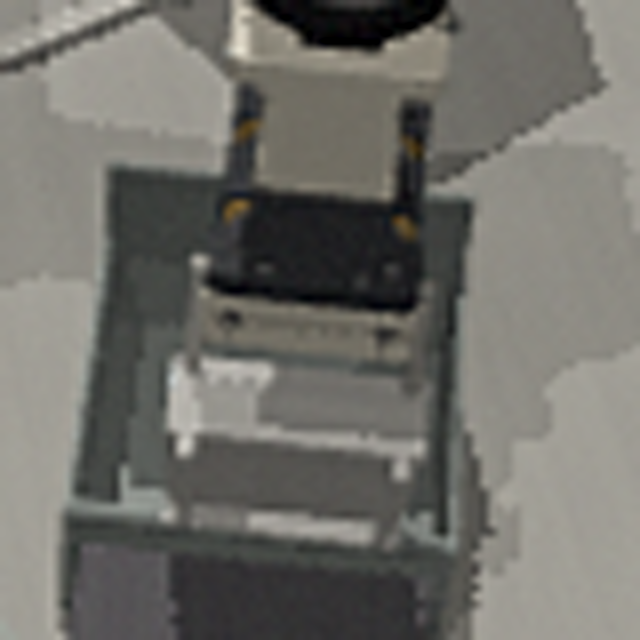

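{"name": "apply_moves", "arguments": {"motion": [{"offset":[0,6,0],"rotation":[0,0,0]},{"offset":[0,5,0],"rotation":[0,0,0]},{"offset":[0,0,0],"rotation":[0,0,0]},{"offset":[0,0,0],"rotation":[0,0,0]},{"offset":[0,0,0],"rotation":[0,0,0]},{"offset":[0,0,0],"rotation":[0,0,0]}]}}

```text
time: 11.63
tool_pos: [0.5805, 0.0082, 0.2808]
tool_rot: [-3.114, 0.007, 2.836]
contact_force: [-2.2, -1.3, 2.2]
opening: 0.0093
```

Run:
```python
from h import *
piv=np.load("piv.npy"); status(piv)
for n in ["side"]:
    p=read_camera(n); save(p,n+"9.png",(140,220,250,330),8)
plan(piv,np.arange(65,40,-3))
```

```text
t 11.63 tip(geom) 69.9 r 0.1617 lat -0.0006 Fu,Fv,Fz [-1.8  1.7  2.2] rot [-3.114  0.007  2.836] open 0.0093
65 [ -0.1 -13.8   2.3]
62 [-0.1 -8.3  0.5]
59 [-0.1 -8.3  1. ]
56 [-0.1 -8.2  1.4]
53 [-0.1 -8.1  1.8]
50 [-0.1 -8.   2.2]
47 [-0.1 -7.9  2.7]
44 [-0.  -7.8  3.1]
41 [-0.  -7.6  3.5]
```

View pics/side9.png

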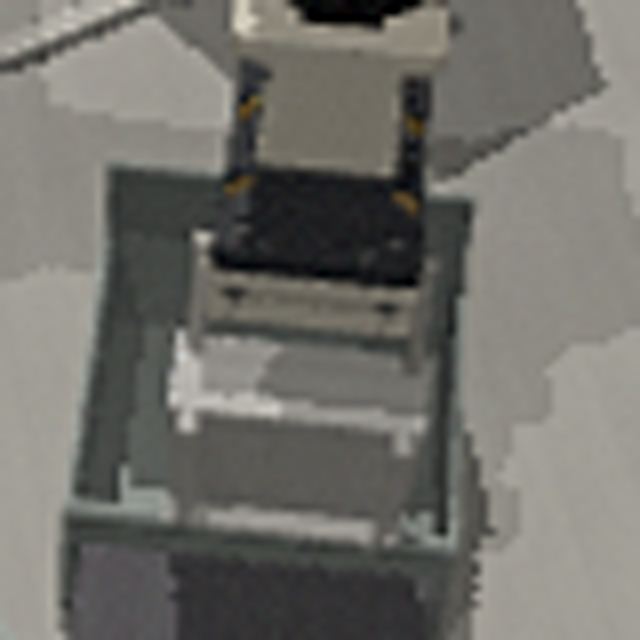

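{"name": "apply_moves", "arguments": {"motion": [{"offset":[0,-6,0],"rotation":[0,0,0]},{"offset":[0,-8,0.5],"rotation":[0,0,0]},{"offset":[0,-8.3,0.7],"rotation":[0,0,0]},{"offset":[0,-8.3,1],"rotation":[0,0,0]},{"offset":[0,-8.2,1.5],"rotation":[0,0,0]},{"offset":[0,-8.1,2],"rotation":[0,0,0]},{"offset":[0,-8,2.5],"rotation":[0,0,0]}]}}

```text
time: 12.27
tool_pos: [0.5632, -0.0485, 0.2736]
tool_rot: [-3.116, 0.01, 2.836]
contact_force: [0.3, 0.1, -0.8]
opening: 0.0093
```

Run:
```python
from h import *
piv=np.load("piv.npy"); status(piv)
p=read_camera("side"); save(p,"side10.png",(140,240,230,330),7)
for d in tip_of("tray_hook",p): print(round(d["score"],2),np.round(d["location"],3))
plan(piv,np.arange(47,4,-3))
```

```text
t 12.27 tip(geom) 48.6 r 0.161 lat -0.0007 Fu,Fv,Fz [ 0.2 -0.3 -0.8] rot [-3.116  0.01   2.836] open 0.0093
0.73 [ 0.578 -0.011  0.072]
0.56 [ 0.482 -0.473  0.004]
47 [-0.  -3.1  2.8]
44 [-0.1 -7.8  3.1]
41 [-0.  -7.6  3.5]
38 [-0.  -7.4  3.9]
35 [-0.  -7.2  4.2]
32 [-0.  -7.   4.6]
29 [-0.  -6.7  5. ]
26 [-0.  -6.4  5.3]
23 [-0.  -6.1  5.6]
20 [-0.  -5.8  6. ]
17 [-0.  -5.5  6.2]
14 [ 0.  -5.2  6.5]
11 [ 0.  -4.8  6.8]
8 [ 0.  -4.5  7. ]
5 [ 0.  -4.1  7.3]
```

View pics/side10.png

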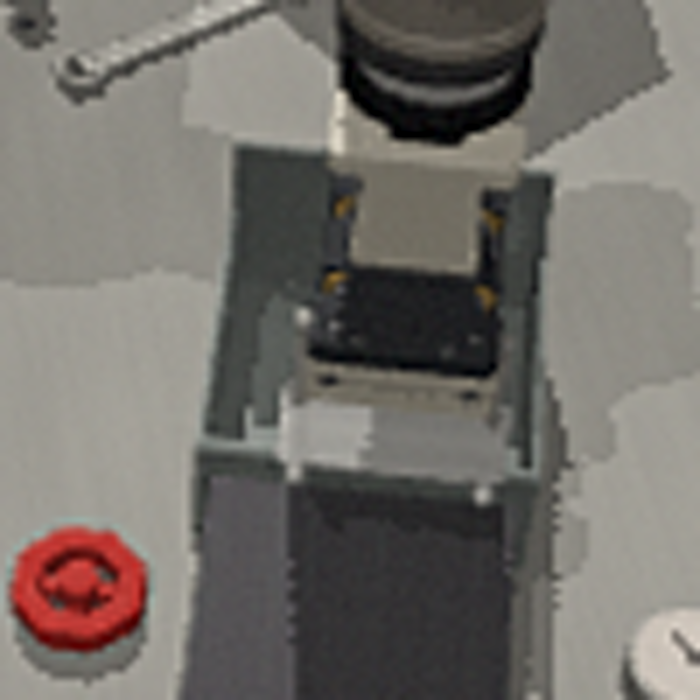

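{"name": "apply_moves", "arguments": {"motion": [{"offset":[0,-3,2.5],"rotation":[0,0,0]},{"offset":[0,-7.5,3.2],"rotation":[0,0,0]},{"offset":[0,-7.4,3.6],"rotation":[0,0,0]},{"offset":[0,-7.2,4],"rotation":[0,0,0]},{"offset":[0,-7,4.3],"rotation":[0,0,0]},{"offset":[0,-6.8,4.6],"rotation":[0,0,0]}]}}

```text
time: 12.87
tool_pos: [0.5509, -0.0892, 0.2522]
tool_rot: [-3.115, 0.012, 2.836]
contact_force: [-0.3, -1.0, 0.6]
opening: 0.0093
```

Run:
```python
from h import *
piv=np.load("piv.npy"); status(piv)
plan(piv,np.arange(29,-1,-3))
```

```text
t 12.87 tip(geom) 31.6 r 0.1599 lat -0.001 Fu,Fv,Fz [-1.  -0.   0.6] rot [-3.115  0.012  2.836] open 0.0093
29 [ 0.  -5.4  4.8]
26 [ 0.  -6.4  5.3]
23 [ 0.  -6.1  5.6]
20 [ 0.  -5.8  6. ]
17 [ 0.  -5.5  6.2]
14 [ 0.  -5.2  6.5]
11 [ 0.  -4.8  6.8]
8 [ 0.  -4.5  7. ]
5 [ 0.  -4.1  7.3]
2 [ 0.1 -3.7  7.5]
```

{"name": "apply_moves", "arguments": {"motion": [{"offset":[0,-5.3,4.8],"rotation":[0,0,0]},{"offset":[0,-6.3,5.3],"rotation":[0,0,0]},{"offset":[0,-6,5.6],"rotation":[0,0,0]},{"offset":[0,-5.7,6],"rotation":[0,0,0]},{"offset":[0,-5.4,6.2],"rotation":[0,0,0]},{"offset":[0,-5.1,6.5],"rotation":[0,0,0]},{"offset":[0,-4.8,6.8],"rotation":[0,0,0]}]}}

```text
time: 13.45
tool_pos: [0.5375, -0.1316, 0.2068]
tool_rot: [-3.116, 0.01, 2.835]
contact_force: [0.6, 0.3, -0.7]
opening: 0.0093
```

Run:
```python
from h import *
piv=np.load("piv.npy"); status(piv)
p=read_camera("side"); save(p,"side11.png",(150,270,230,350),6)
plan(piv,[8,6,4,2,0,-1])
```

```text
t 13.45 tip(geom) 8.6 r 0.1597 lat -0.0004 Fu,Fv,Fz [ 0.5 -0.4 -0.7] rot [-3.116  0.01   2.835] open 0.0093
8 [0.  0.4 0.2]
6 [ 0.  -2.8  4.8]
4 [ 0.  -2.6  4.9]
2 [ 0.  -2.4  5. ]
0 [ 0.  -2.3  5.1]
-1 [ 0.  -1.1  2.6]
```

View pics/side11.png

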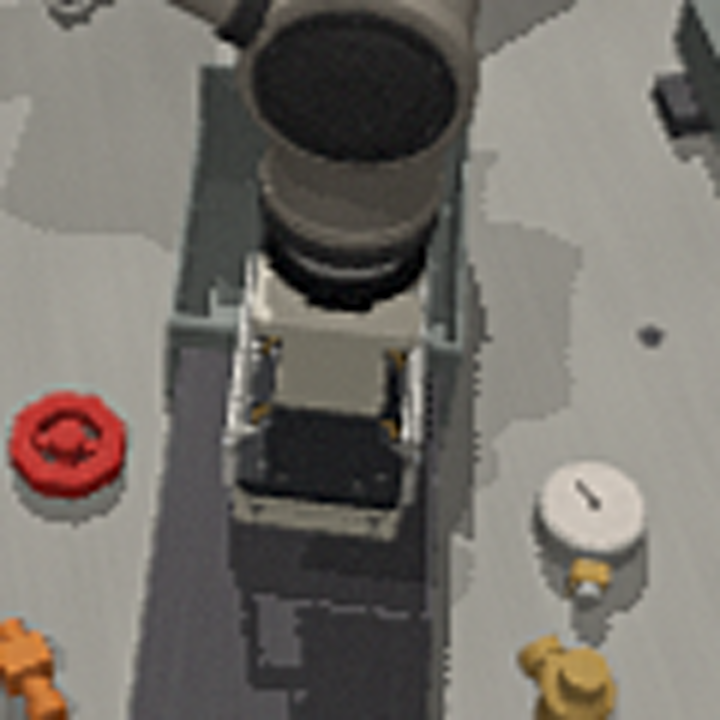

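{"name": "apply_moves", "arguments": {"motion": [{"offset":[0,-2.5,5],"rotation":[0,0,0]},{"offset":[0,-2.6,5],"rotation":[0,0,0]},{"offset":[0,-2.4,5],"rotation":[0,0,0]},{"offset":[0,-2.2,4],"rotation":[0,0,0]}]}}

```text
time: 13.83
tool_pos: [0.5338, -0.144, 0.1859]
tool_rot: [-3.113, 0.009, 2.835]
contact_force: [-6.0, -3.1, 20.0]
opening: 0.0095
```

{"name": "apply_moves", "arguments": {"motion": [{"offset":[0,-1,2],"rotation":[0,0,0]}]}}

```text
time: 13.92
tool_pos: [0.5334, -0.1458, 0.185]
tool_rot: [-3.112, 0.01, 2.835]
contact_force: [-6.8, -2.7, 17.5]
opening: 0.0094
```

Run:
```python
from h import *
piv=np.load("piv.npy"); status(piv); rel([0.534,-.1423,.186],A+np.pi/2)
```

```text
t 13.92 tip(geom) -0.7 r 0.1626 lat -0.0006 Fu,Fv,Fz [-4.5  5.7 17.5] rot [-3.112  0.01   2.835] open 0.0094
t 13.92 pos [ 0.5334 -0.1458  0.185 ] off mm [ 0.4  3.5 -1.1] rot [-0.03  0.01 -0.01] n 4.0 F [-6.8 -2.7 17.5] open 0.0094
```

Down on the stand. I ease the pressure, then pull back about 25 mm, clear of the rim.

{"name": "apply_moves", "arguments": {"motion": [{"offset":[0,0,-1],"rotation":[0,0,0]},{"offset":[0,-5,0],"rotation":[0,0,0]},{"offset":[0,-5,0],"rotation":[0,0,0]},{"offset":[0,-5,0],"rotation":[0,0,0]},{"offset":[0,-5,0],"rotation":[0,0,0]},{"offset":[0,-5,0],"rotation":[0,0,0]},{"offset":[0,0,0],"rotation":[0,0,0]}]}}

```text
time: 14.5
tool_pos: [0.5253, -0.1705, 0.1861]
tool_rot: [-3.115, 0.01, 2.836]
contact_force: [-0.6, 0.3, 1.8]
opening: 0.0098
```

Run:
```python
from h import *
piv=np.load("piv.npy"); status(piv); print(observe()["tool_pos"])
p=read_camera("side"); save(p,"side12.png",(150,270,230,350),6)
```

```text
t 14.5 tip(geom) -3.6 r 0.1868 lat -0.0001 Fu,Fv,Fz [0.1 0.7 1.8] rot [-3.115  0.01   2.836] open 0.0098
[ 0.52531248 -0.17050715  0.18611399]
```

View pics/side12.png

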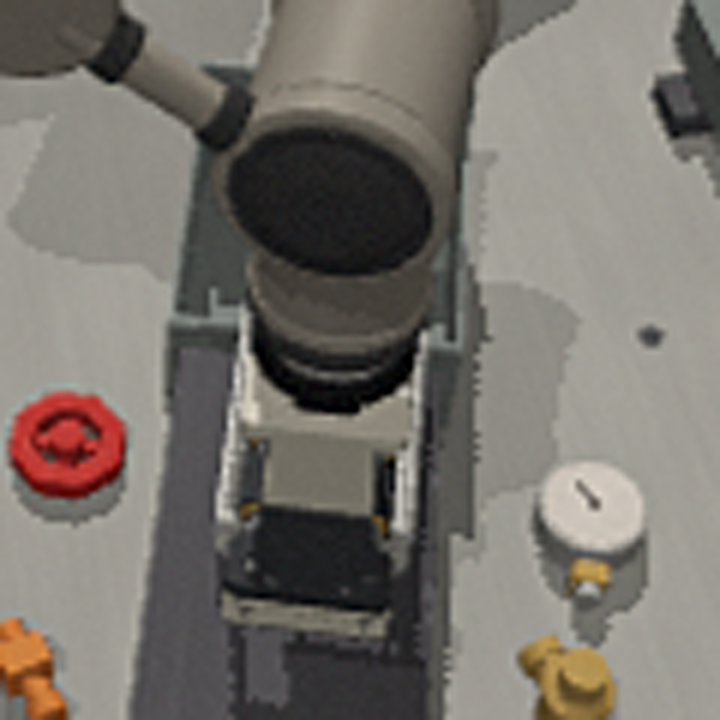

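{"name": "apply_moves", "arguments": {"motion": [{"offset":[0,0,0],"rotation":[0,0,0]},{"offset":[0,0,0],"rotation":[0,0,0]},{"offset":[0,0,0],"rotation":[0,0,0]},{"offset":[0,0,0],"rotation":[0,0,0]},{"offset":[0,0,0],"rotation":[0,0,0]},{"offset":[0,0,0],"rotation":[0,0,0]},{"offset":[0,0,0],"rotation":[0,0,0]}], "grip": 0.5}}

```text
time: 15.13
tool_pos: [0.5254, -0.1707, 0.1861]
tool_rot: [-3.114, 0.01, 2.836]
contact_force: [-0.6, -0.2, 0.3]
opening: 0.0455
```

{"name": "apply_moves", "arguments": {"motion": [{"offset":[0,0,-5],"rotation":[0,0,0]},{"offset":[0,0,-10],"rotation":[0,0,0]},{"offset":[0,0,-20],"rotation":[0,0,0]},{"offset":[0,0,-25],"rotation":[0,0,0]},{"offset":[0,0,-25],"rotation":[0,0,0]},{"offset":[0,0,-25],"rotation":[0,0,0]},{"offset":[0,0,0],"rotation":[0,0,0]}]}}

```text
time: 15.72
tool_pos: [0.5247, -0.1668, 0.304]
tool_rot: [-3.114, 0.008, 2.836]
contact_force: [0.7, -0.3, 0.9]
opening: 0.046
```

Now I move back (tool -y, and inward on +x) to clear the cameras' view.

{"name": "apply_moves", "arguments": {"motion": [{"offset":[5,-25,0],"rotation":[0,0,0]},{"offset":[5,-25,0],"rotation":[0,0,0]},{"offset":[5,-25,0],"rotation":[0,0,0]},{"offset":[5,-25,0],"rotation":[0,0,0]},{"offset":[5,-25,0],"rotation":[0,0,0]},{"offset":[5,-25,0],"rotation":[0,0,0]},{"offset":[5,-25,0],"rotation":[0,0,0]},{"offset":[5,-25,0],"rotation":[0,0,0]},{"offset":[5,-25,0],"rotation":[0,0,0]},{"offset":[5,-25,0],"rotation":[0,0,0]},{"offset":[5,-25,0],"rotation":[0,0,0]},{"offset":[0,0,0],"rotation":[0,0,0]}]}}

```text
time: 16.72
tool_pos: [0.3844, -0.4212, 0.321]
tool_rot: [-3.11, 0.02, 2.843]
contact_force: [-0.1, 0.4, -0.0]
opening: 0.0458
```

Run:
```python
from h import *
s=observe(); print(s["time"],s["tool_pos"],s["contact_force"])
for n in ["side","top"]:
    p=read_camera(n); save(p,n+"13.png",(110,270,190,360),4.7)
    for q in ["plug0","tray","tray_bar","valve","gauge","fitting","wheel"]:
      for d in tip_of(q,p):
        if d["location"][0]>.33 and d["score"]>.3: print(n,q,round(d["score"],2),np.round(d["location"],3))
```

```text
16.7167 [ 0.38439281 -0.42118751  0.32098854] [-0.05513861  0.4272632  -0.01450191]
side plug0 0.53 [ 0.554 -0.079  0.071]
side plug0 0.43 [0.619 0.062 0.014]
side tray 0.96 [ 0.555 -0.078  0.07 ]
side tray 0.85 [ 0.449 -0.462  0.001]
side tray_bar 0.74 [ 0.388 -0.43   0.052]
side tray_bar 0.73 [ 0.527 -0.172  0.135]
side gauge 0.58 [ 0.71  -0.114 -0.001]
top plug0 0.55 [ 0.616  0.039 -0.001]
top plug0 0.53 [0.615 0.063 0.014]
top plug0 0.45 [0.573 0.076 0.011]
top plug0 0.41 [ 0.556 -0.087  0.071]
top plug0 0.38 [0.568 0.06  0.013]
top tray 0.83 [ 0.554 -0.084  0.072]
top tray 0.76 [ 0.452 -0.458 -0.001]
top tray 0.59 [0.616 0.066 0.01 ]
top tray 0.36 [0.572 0.082 0.012]
top tray_bar 0.95 [ 0.527 -0.169  0.141]
top tray_bar 0.81 [ 0.386 -0.427  0.054]
top valve 0.63 [ 0.657 -0.236  0.001]
top valve 0.34 [ 0.554 -0.081  0.07 ]
top gauge 0.6 [ 0.71  -0.113 -0.003]
top fitting 0.38 [ 0.657 -0.236 -0.001]
top wheel 0.57 [ 0.423 -0.011  0.003]
```

View pics/side13.png

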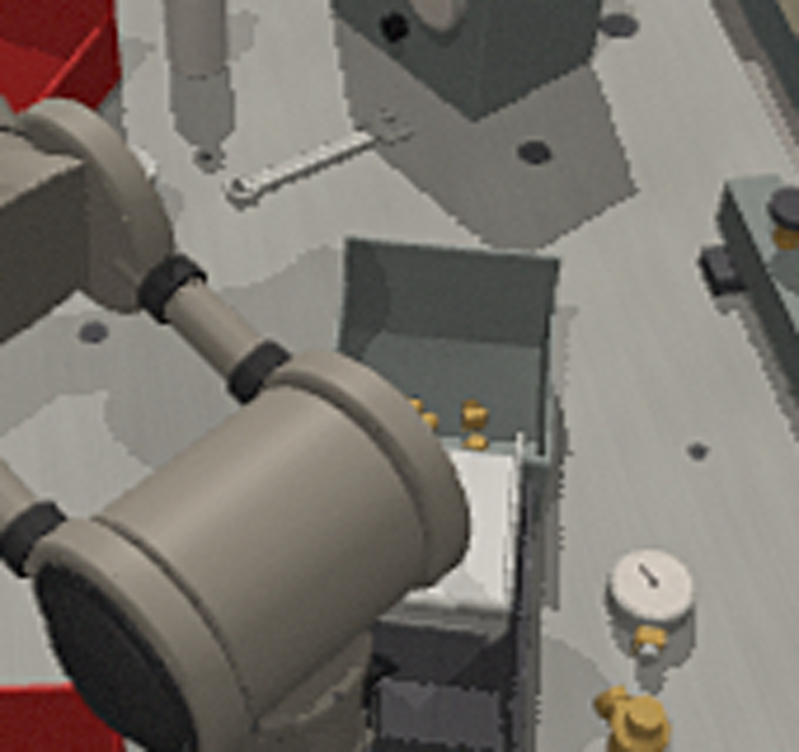

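View pics/top13.png

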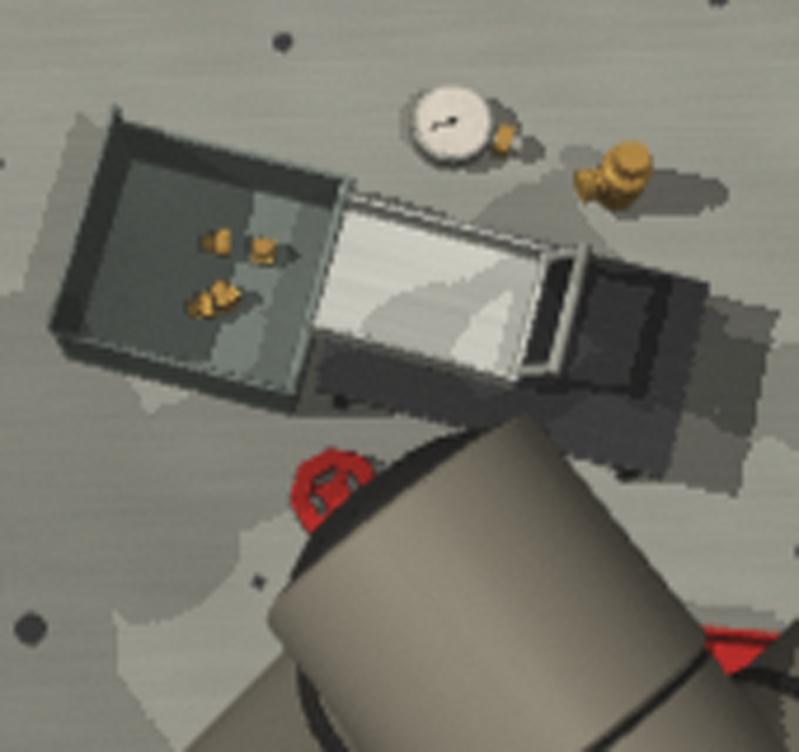

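Run:
```python
from h import *
p=read_camera("top")
def ray(c,r,z):
    n=np.array([190+c/4.7,110+r/4.7,1]); d=p["R"].T@np.linalg.inv(p["camera_matrix"])@n; o=-p["R"].T@p["t"]
    return o+d*(z-o[2])/d[2]
a=ray(708,283,.07);b=ray(665,480,.07);print(a,b,np.linalg.norm(a-b))
m=(a+b)/2; 
e1=ray(330,208,.082);e0=ray(317,330,.082); print(np.linalg.norm(e1-e0))
n=(e0+e1)/2
print("lateral tray vs stand",(n-m)@V,"along from stand end",(n-m)@U)
s=observe();print(s["time"],s["contact_force"])
```

```text
[ 0.55838887 -0.28707862  0.07      ] [ 0.41402892 -0.24512101  0.07      ] 0.15033374598222046
0.09236687907907523
lateral tray vs stand -0.008412447768562155 along from stand end 0.2736943540077337
17.5667 [ 0.03187492 -0.14946847 -0.12620517]
```

```bash
python3 -c "
from cell import *
print(hand_in())"
```

```text
the job is handed in; nothing more can be done
None
```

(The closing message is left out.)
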